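# Present the sprung tweezers at the set gap over a nested catch cup

## Task

Get ready to receive a specimen: nest the loose orange sample cup fully and upright in the standing white one to make a double-walled catch cup, and let go of it. Then take the large sprung tweezers with the blue grips off their rest and squeeze them until the yellow pointer on one arm stands at the red clip on the gauge bar (do not shift the clip), and hold that gap steady with the tweezers level, the tips centred over the nested cups, clear above the rim by one to eight centimetres. Finish while holding them like that, touching nothing else, and leave the other things on the bench alone.

Things in the scene. Friction and masses are not known exactly. Their poses are not given: they have to be found in the camera images.
- loose_cup: orange open sample cup, loose, 45 mm high, 0.04 kg: straight collar 54 mm across from 30 mm up to the rim, below it a body tapering from 46 mm (at 28 mm height) to 36 mm at the foot; walls 2 mm, mouth 50 mm inside. Origin: centre of the underside, z up. Pushed into the white cup from above, its collar comes to rest on the white rim, so it sits about 15 mm above the white cup's origin.
- standing_cup: white open sample cup of the same shape and size, loose, 0.04 kg, standing on the worktop where the stack is to be. Origin: centre of the underside, z up.
- loose_cup_rim (a point): centre of the orange cup's mouth, 45 mm above its origin
- rest: green tweezers rest, fixed: base plate 150 x 80 mm, 5 mm thick, with two cross bars (10 mm thick along x, top 22 mm above the worktop) at x = -70 and x = +42 mm; lips at the ends of the bars, 8 to 10 mm high. Origin on the worktop; x runs along the tweezers towards their tips.
- tweezers: large sprung steel tweezers, loose, about 0.09 kg, 193 mm long, 12 mm high, lying on the rest's bars with the two arms side by side, closing horizontally. Origin: centre line, underside, midway between the blue grips. x points to the tips (x = +75 mm), y to the left arm, z up. Bow with the hinges at x = -105 mm. White gauge bar across the arms at x = +50 mm, its top 4 mm above the arms.
- grip (a point): midway between the two blue grips, (0, 0, 6) mm in the tweezers' frame. The grips are 36 mm long in x, 12 mm high; over their outsides 45 mm in y when open, 21 mm less for each 0.1 rad of left_arm; faces parallel at 0.06 rad. Squeezing takes 2.5 N at first to about 7 N; balance point 6 mm behind.
- tips (a point): point midway between the two tips: (75, 0, 6) mm in the frame of the tweezers
- left_arm (a joint): closing angle of each arm (both arms move alike), rad: 0 open (tip gap 42 mm), about 0.115 nearly shut; the tip gap shrinks by about 36 mm per 0.1 rad. It springs back to 0 when let go.
- pointer (a point): yellow pointer, 3 mm wide, on top of the left arm beside the gauge bar, at x = +56 mm, y = +22 mm in the tweezers' frame when open; moves with the left arm
- mark (a point): middle of the red clip (6 mm wide) on the gauge bar, at the edge where the pointer passes. The bar is fixed to the right arm. Axes as the right arm's: y along the bar towards the left arm and pointer. The gap is right when the pointer's y in this frame is 0. The clip keeps its place; squeezing brings the pointer down to it.
- red_clip (a joint): place of the red clip along the gauge bar, m, grows away from the right arm; it differs from start to start and is not to be moved
- petri_dish: clear round petri dish, 61 mm across, 14 mm high, far from the robot; bystander, origin at the centre of its underside
- vial: clear glass vial with capillaries, 25 mm across, 88 mm high, upright, far from the robot; bystander, origin at the centre of its underside
- yellow_tape: roll of yellow tape lying flat, 62 mm across, 19 mm high, near the robot; bystander, origin at the centre of its underside
- fine_forceps: small plain steel forceps lying flat, 129 mm long; not the tweezers of this job; near the robot; bystander, origin at the centre of its underside

How it is judged:
By the outcome, as a careful person would: the job done as asked, in the order asked, and still so for the second after the job is handed in, while the arm keeps its last pose, push and grip.
It also fails if it takes over 48 s, if anything falls off the work surface, if the arm or the gripper's body presses on something with over 40 N, if the wrist force passes 120 N, or if a joint passes its speed limit or range.

## Robot

A 6-joint arm with a two-finger parallel gripper is mounted at the origin on a cart in front of the work surface, level with it; the furniture and walls round the work are solid. World frame = base frame: x ahead of the robot, y to its left, z up, the work surface at z = 0. Lengths are in m, angles in rad, forces in N, time in s.
With the tool pointing down it reaches from about 0.275 to 0.825 m from the base axis. Payload 5.2 kg.
Tool frame: the origin (TCP) lies between the finger pads; the fingertips stand 11 mm ahead of it and the grasp point (between the pads) lies 8 mm behind it; z points along the fingers, y is the line along which they close (so a half turn about z gives the same grasp; the last joint's range is limited). The gripper opens to 93 mm and grips with 3 to 60 N. Pads are 15 mm wide; open, the fingers measure 128 mm over their backs; the gripper's body (75 mm by 188 mm) begins 65 mm behind the grasp point.
Start: joints at [-1.48, 0.259, 1.535, -0, 1.348, -0.203], TCP at [0.159, -0.526, 0.201] pointing down, gripper open.
Joint ranges: [-3.14, 3.14], [-0.91, 2.08], [0.19, 2.58], [-1.22, 4.36], [0.22, 2.71], [-3.12, 3.12]. Speed limits (rad/s): [2.57, 2.57, 3.14, 3.14, 3.14, 3.14].

## Interface

Orientations are given as a unit quaternion [w, x, y, z].
In Python, from plant import env gives the robot as it stands. The module is installed in compiled form; this text tells all that it offers.
- The arm moves only by the shell command python3 -m jog 'ROWS' [FORCE]. ROWS is JSON, a list of rows, each a list of 7 numbers: the shift along the tool's x, y, z in units of 40 cm (1.0 is 40 cm), then the turn, a rotation vector about the tool's x, y, z in units of 180 degrees (1.0 is 180 degrees), then the opening, from -1 (shut) to 1 (fully open). In form: [[dx, dy, dz, wx, wy, wz, grip], ...]. A call has 1 to 8 rows; each row is the pose to reach, as a shift and turn from the pose commanded when the call began, along the tool's axes at that moment, turning the shorter way round; what a row does not reach only later rows make up. A row lasts 1/8 s, in which the tool goes at most 62.5 mm and 10.7 degrees, less where a joint would pass 70% of its speed; a pose out of reach is approached as far as the arm can. A call with a number of a shift or a turn outside -1 to 1 is refused whole. A call with a gripper value outside its range is refused whole. The fingers move at their own pace and stop on an object; FORCE is the grip in N (left out, the last holds). Time passes only in rows, so rows that repeat a pose let the fingers close. It gives the time, the measured TCP pose, the force, the opening and the grip force at its end, in the units of the state.
- env.observe(): the state, without advancing time (a new reading comes with each control period).
- env.read_camera(name): name is "scene" or "side" or "wrist"; returns (picture, depth): 400x640x3 uint8, blue, green, red; 400x640 float32, m along the optical axis (not along the pixel's ray), 0 where there is no reading.
- env.camera_model(name): a dict with "vertical_fov" (degrees; the focal length in pixels is half the picture's height over the tangent of half this angle, whatever the lens; pixels are square), "cx", "cy" (the principal point, pixels), "extrinsics" (4x4, takes a point from world to camera coordinates); the wrist camera has in their place "mount" (4x4, takes a point from camera to tool coordinates, whose origin is the TCP and whose axes are the flange's). Camera axes: x right, y up, looking along -z (the intrinsics and any distortion apply to the point x, -y, -z); pixel columns grow to the right and rows downward; lengths in m; the calibration is good to about 2 mm. A picture is of the moment at which its call begins: read the wrist's pose just before it. camera_model takes no time and is no camera call.
- env.sign_off(): hands the job in; it is judged then, once.
The state is a dict: "time": time; "joints": joint angles; "qvel": joint speeds; "effort": joint torques, N m; "position": TCP position; "ee_rot": TCP orientation; "ft_force": force on the tool from outside, world axes, zero at the start; "ft_torque": the same for the moment, N m; "width": opening from 0.0 (shut) to 1.0 (fully open); "grasp_force": force on a finger pad.
Only numpy, scipy, OpenCV 4.12 (cv2) and the standard library are available. Lean on these libraries where they do the work, as an engineer would, in place of code of your own. Each camera call takes 0.05 s, during which the arm holds its last target. There are 200 camera calls.

## Working session

There is one attempt and no reset: what is moved stays moved. The work goes in short steps, Python scripts to look and compute and a shell command to move; the robot and the scene stay as the last step left them, time stands still between calls to the robot, and variables do not carry over. Pictures are saved under pics/ and viewed, at most 11 in all, crops included, and the job is handed in when it is done.

```bash
mkdir -p pics; cat > h.py <<'E'
import numpy as np, cv2, json
from plant import env
from scipy.spatial.transform import Rotation as R
def K(n):
    m=env.camera_model(n); f=200/np.tan(np.radians(m["vertical_fov"])/2); return m,f
def pose():
    o=env.observe(); q=o["ee_rot"]; T=np.eye(4); T[:3,:3]=R.from_quat([q[1],q[2],q[3],q[0]]).as_matrix(); T[:3,3]=o["position"]; return T,o
def snap(n,fn):
    T,o=pose(); im,d=env.read_camera(n); m,f=K(n)
    W=T@np.array(m["mount"]) if "mount" in m else np.linalg.inv(np.array(m["extrinsics"]))
    cv2.imwrite(f"pics/{fn}.png",im); np.savez(f"pics/{fn}.npz",im=im,d=d,W=W,f=f,c=[m["cx"],m["cy"]],T=T)
    return im,d
class V:
    def __init__(s,fn):
        z=np.load(f"pics/{fn}.npz"); s.im,s.d,s.W,s.f,s.c,s.T=[z[k] for k in("im","d","W","f","c","T")]; s.hsv=cv2.cvtColor(s.im,cv2.COLOR_BGR2HSV)
    def ray(s,u,v):
        d=np.stack([(np.asarray(u)-s.c[0])/s.f,-(np.asarray(v)-s.c[1])/s.f,-np.ones_like(np.asarray(u,float))],-1); return s.W[:3,3],d@s.W[:3,:3].T
    def plane(s,u,v,z):
        o,d=s.ray(u,v); return o+d*((z-o[2])/d[...,2])[...,None]
    def pts(s,mask):
        v,u=np.nonzero(mask&(s.d>0)); o,d=s.ray(u,v); return o+d*s.d[v,u][:,None],u,v
    def px(s,P):
        p=(np.asarray(P)-s.W[:3,3])@s.W[:3,:3]; return s.c[0]-s.f*p[...,0]/p[...,2], s.c[1]+s.f*p[...,1]/p[...,2]
def two(a,ua,b,ub):
    o1,d1=a.ray(*ua);o2,d2=b.ray(*ub); t=np.linalg.lstsq(np.stack([d1,-d2],1),o2-o1,rcond=None)[0]
    p,q=o1+t[0]*d1,o2+t[1]*d2; return (p+q)/2,np.linalg.norm(p-q)
E
python3 - <<'E'
from h import *
for n in("scene","side","wrist"): snap(n,n+"0"); m,f=K(n); print(n,{k:np.round(v,3).tolist() if not isinstance(v,str) else v for k,v in m.items()},f)
a=[cv2.imread(f"pics/{n}0.png") for n in("scene","side")]
cv2.imwrite("pics/both.png",cv2.resize(np.vstack(a),None,fx=.75,fy=.75,interpolation=cv2.INTER_AREA))
print(pose()[1])
E
```

```text
scene {'vertical_fov': 50.218, 'cx': 314.789, 'cy': 204.594, 'extrinsics': [[-0.76, -0.65, -0.01, 0.433], [0.315, -0.381, 0.869, -0.241], [-0.569, 0.657, 0.495, -0.766], [0.0, 0.0, 0.0, 1.0]]} 426.7759836023459
side {'vertical_fov': 56.419, 'cx': 321.235, 'cy': 197.199, 'extrinsics': [[0.967, -0.256, 0.023, -0.548], [0.083, 0.394, 0.915, -0.117], [-0.243, -0.883, 0.402, -0.854], [0.0, 0.0, 0.0, 1.0]]} 372.84938164927377
wrist {'vertical_fov': 63.933, 'cx': 321.892, 'cy': 196.927, 'mount': [[-0.001, 0.962, 0.274, 0.077], [1.0, 0.001, 0.001, -0.0], [0.0, 0.274, -0.962, -0.185], [0.0, 0.0, 0.0, 1.0]]} 320.48097342683747
{'time': 0.15, 'joints': array([-1.47979372e+00,  2.59148746e-01,  1.53579001e+00, -2.38529318e-05,
        1.34797987e+00, -2.02812763e-01]), 'qvel': array([-0.0005155 , -0.00257691, -0.00225698,  0.00109028,  0.00095527,
       -0.0010343 ]), 'effort': array([ 2.30745500e-03, -4.37642097e+01, -2.84234208e+01,  7.18429964e-02,
        3.79823009e-02, -8.70099393e-05]), 'position': array([ 0.15925169, -0.52600382,  0.20023987]), 'ee_rot': array([-6.62603454e-04,  9.89227855e-01,  1.46382415e-01,  2.54334573e-05]), 'ft_force': array([-0.13104615,  0.19223972,  0.56185752]), 'ft_torque': array([ 0.00816463, -0.05651838, -0.06795975]), 'grasp_force': 0.0, 'width': 1.0004871549107959}
```

View pics/both.png

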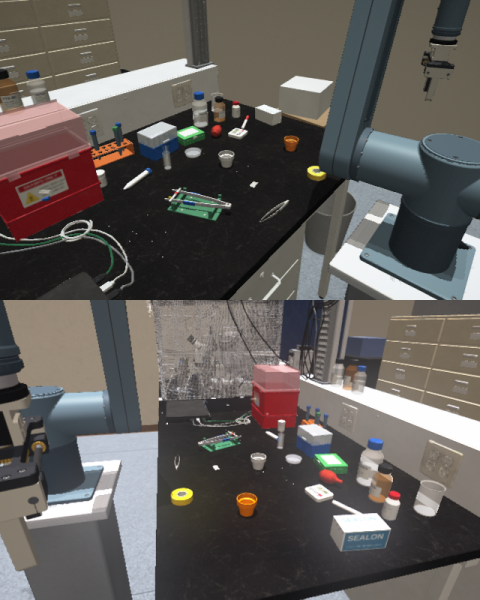

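The picture shows the scene view (top) and the side view (bottom). In scene pixels, the orange cup is at about (388,192), the white cup at (303,211) and the tweezers on the green rest at (265,270). In side pixels they are at about (328,273), (344,215) and (293,188).

```bash
python3 - <<'E'
from h import *
from scipy.optimize import least_squares
S,D=V("scene0"),V("side0")
def circ(P):
    r=least_squares(lambda x:np.hypot(P[:,0]-x[0],P[:,1]-x[1])-x[2],[*P[:,:2].mean(0),.027],loss="soft_l1",f_scale=.001).x; return r
def blob(v,lo,hi,win):
    m=cv2.inRange(v.hsv,lo,hi)>0; w=np.zeros_like(m); w[win[1]:win[3],win[0]:win[2]]=1; return m&w
for nm,lo,hi,ws,wd in(("or",(5,150,60),(18,255,255),(370,170,410,215),(305,250,350,295)),("wh",(0,0,90),(180,70,255),(285,195,320,228),(328,200,362,232))):
    for v,w in((S,ws),(D,wd)):
        m=blob(v,lo,hi,w); P,u,vv=v.pts(m); z=np.percentile(P[:,2],98)
        print(nm,m.sum(),"z",np.percentile(P[:,2],[2,50,98]).round(4),"rim",circ(P[P[:,2]>.038]).round(4) )
        c,_=max(((c,cv2.contourArea(c)) for c in cv2.findContours(m.astype(np.uint8),0,2)[0]),key=lambda t:t[1]); print(" bbox",cv2.boundingRect(c))
# green rest & tweezers by depth
for v,w in((S,(215,240,320,300)),(D,(255,165,335,205))):
    g=blob(v,(50,100,40),(80,255,255),w);P,_,_=v.pts(g);print("green",P.mean(0).round(3),np.percentile(P[:,2],[2,98]).round(3))
    b=blob(v,(100,120,60),(125,255,255),w);P,u,vv=v.pts(b);print("blue",len(P),P.mean(0).round(3),u.mean(),vv.mean())
    y=blob(v,(22,120,80),(35,255,255),w);P,u,vv=v.pts(y);print("yel",len(P),P.mean(0).round(3) if len(P) else 0)
cv2.imwrite("pics/tw.png",np.vstack([cv2.resize(S.im[235:305,210:330],(720,420)),]))
E
```

```text
or 330 z [-0.0004  0.0317  0.0458] rim [ 0.5138 -0.2515  0.0258]
 bbox (378, 180, 21, 22)
or 666 z [-0.0006  0.031   0.0451] rim [ 0.5146 -0.2538  0.0258]
 bbox (315, 256, 28, 33)
wh 353 z [-0.0002  0.0323  0.0451] rim [ 0.6249 -0.0106  0.0257]
 bbox (291, 200, 22, 23)
wh 389 z [-0.0007  0.0313  0.045 ] rim [ 0.6256 -0.013   0.0258]
 bbox (334, 203, 22, 24)
green [0.527 0.227 0.008] [0.001 0.031]
blue 76 [0.543 0.233 0.027] 253.07894736842104 268.2763157894737
yel 10 [0.596 0.262 0.033]
green [0.533 0.2   0.007] [0.003 0.031]
blue 29 [0.556 0.205 0.028] 301.17241379310343 185.72413793103448
yel 3 [ 0.619  0.369 -0.   ]
```

View pics/tw.png

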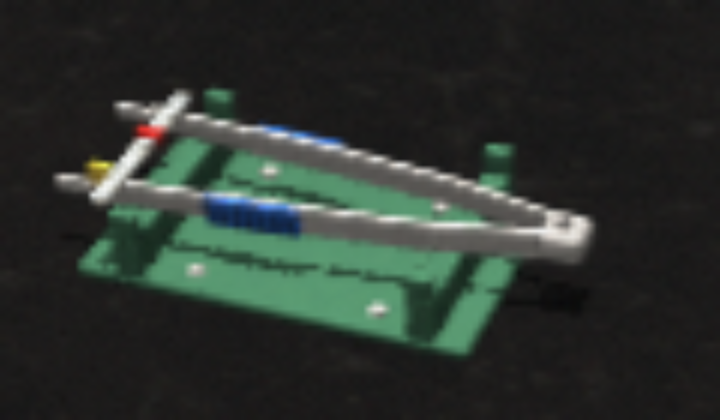

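```bash
cat >> h.py <<'E'
def row(p,az=None,T=None):
    """row for target TCP p (world), tool pointing down, tool x at azimuth az (rad)"""
    T=pose()[0] if T is None else T; Rt=T[:3,:3]
    if az is None: az=np.arctan2(Rt[1,0],Rt[0,0])
    G=np.array([[np.cos(az),np.sin(az),0],[np.sin(az),-np.cos(az),0],[0,0,-1]])
    return np.round(np.r_[Rt.T@(np.asarray(p)-T[:3,3])/.4, R.from_matrix(Rt.T@G).as_rotvec()/np.pi],4).tolist()
E
python3 -c "
from h import *
print(row([.514,-.2527,.16]))"
```

```text
[1.0467, -0.397, 0.1014, -0.0004, -0.0001, 0.0]
```

```bash
python3 -m jog '[[0.2,-0.08,0,0,0,0,1],[0.5,-0.2,0.02,0,0,0,1],[0.99,-0.397,0.1,0,0,0,1],[0.99,-0.397,0.1,0,0,0,1],[0.99,-0.397,0.1,0,0,0,1],[0.99,-0.397,0.1,0,0,0,1],[0.99,-0.397,0.1,0,0,0,1],[0.99,-0.397,0.1,0,0,0,1]]'
python3 - <<'E'
from h import *
snap("wrist","w1"); print(pose()[1]["qvel"].round(3))
from scipy.optimize import least_squares
v=V("w1"); m=cv2.inRange(v.hsv,(5,150,60),(18,255,255))>0; P,u,vv=v.pts(m)
k=(P[:,2]>.04)&(P[:,2]<.05); Q=P[k]
print(v.T[:3,3],P[:,2].max(),Q.min(0),Q.max(0))
r=least_squares(lambda x:np.hypot(Q[:,0]-x[0],Q[:,1]-x[1])-x[2],[*Q[:,:2].mean(0),.026],loss="soft_l1",f_scale=.001).x
print(r, row([r[0],r[1],.12]), row([r[0],r[1],.043]))
E
```

```text
time: 1.15
position: [0.4942, -0.2566, 0.1598]
ee_rot: [-0.001, 0.989, 0.149, -0.0]
ft_force: [-0.5, -0.5, 0.9]
width: 1.004
grasp_force: 0.0
[-0.054 -0.018  0.007 -0.015  0.004 -0.011]
[ 0.49415871 -0.25656905  0.15981784] 0.04760476015408466 [ 0.4888033  -0.27959432  0.04001958] [ 0.54229213 -0.22641833  0.04760476]
[ 0.51592363 -0.25272412  0.02570917] [0.0592, 0.0038, 0.1003, -0.0003, 0.0003, -0.0] [0.0594, 0.004, 0.2928, -0.0003, 0.0003, -0.0]
```

View pics/w1.png

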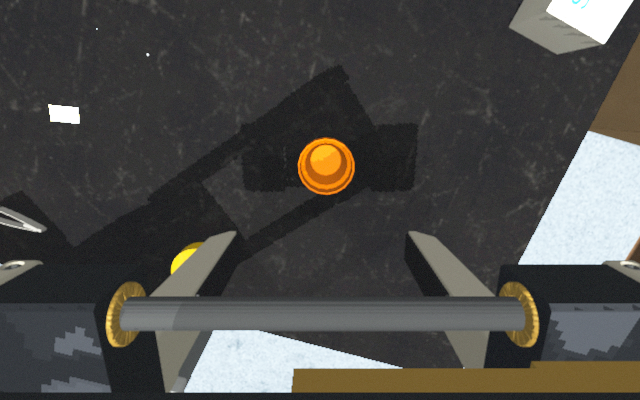

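Centred orange cup at pixel (326,166), with nothing near it. The tape at (185,258) and the forceps at the left edge are clear.

```bash
python3 -m jog '[[0.0605,0.002,0.1,0,0,0,1],[0.0605,0.002,0.2,0,0,0,1],[0.0605,0.002,0.2,0,0,0,1],[0.0605,0.002,0.2,0,0,0,1]]' 8
python3 -c "
from h import *
print(pose()[1]['qvel'].round(3));print(row([.5155,-.2527,.043]))"
```

```text
time: 1.7
position: [0.5156, -0.255, 0.0822]
ee_rot: [0.001, 0.989, 0.146, 0.0]
ft_force: [-0.2, -1.0, 0.9]
width: 1.005
grasp_force: 0.0
[ 0.007 -0.019 -0.018  0.002 -0.005  0.002]
[0.0013, -0.0058, 0.098, 0.0004, -0.0002, -0.0]
```

```bash
python3 -m jog '[[0.001,-0.0055,0.05,0,0,0,1],[0.001,-0.0055,0.095,0,0,0,1],[0.001,-0.0055,0.095,0,0,0,1],[0.001,-0.0055,0.095,0,0,0,0.1],[0.001,-0.0055,0.095,0,0,0,-0.2],[0.001,-0.0055,0.095,0,0,0,-0.2],[0.001,-0.0055,0.095,0,0,0,-0.2],[0.001,-0.0055,0.095,0,0,0,-0.2]]' 10
```

```text
time: 2.7
position: [0.5155, -0.2513, 0.0429]
ee_rot: [-0.0, 0.989, 0.146, -0.0]
ft_force: [-0.1, 0.2, -0.8]
width: 0.51
grasp_force: 0.0
```

```bash
python3 -m jog '[[0,0,0,0,0,0,-0.2],[0,0,0,0,0,0,-0.2]]' 10
python3 -c "
from h import *
snap('wrist','w2');snap('side','s2')
a=cv2.imread('pics/w2.png');b=cv2.resize(cv2.imread('pics/s2.png')[220:320,240:400],(640,400))
cv2.imwrite('pics/c2.png',np.vstack([a,b])[::1][:, :][100:700])"
```

```text
time: 2.95
position: [0.5154, -0.2513, 0.0428]
ee_rot: [-0.0, 0.989, 0.146, -0.0]
ft_force: [0.5, -0.1, -0.3]
width: 0.399
grasp_force: 0.0
```

View pics/c2.png

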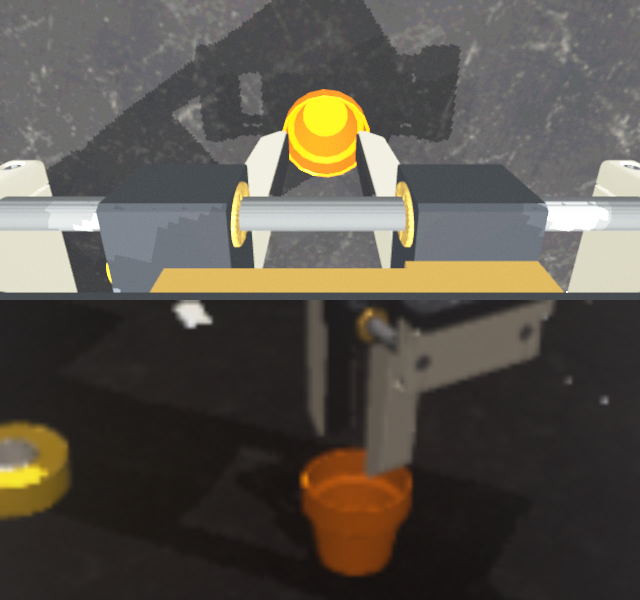

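The wrist crop (top) shows the fingers overlapping the cup's rim but not clamping it. The side crop (bottom) shows the near finger's tip ending at the rim. I'll get the tip height from depth.

```bash
python3 - <<'E'
from h import *
v=V("s2")
for U,W in((390,460),(385,440),(390,475),(355,480),(345,455),(330,500)):
    # crop px -> full
    u=240+U/4; w=220+(W-300)/4
    P=v.plane(u,w,0)
    o,d=v.ray(u,w); dd=v.d[int(w),int(u)]; print(U,W,dd.round(4),(o+d*dd).round(4), v.hsv[int(w),int(u)])
m=cv2.inRange(v.hsv,(5,150,60),(18,255,255))>0; m[:,:300]=0;m[:,360:]=0;m[:240]=0;P,_,_=v.pts(m);print(len(P),P.min(0),P.max(0))
w=V("w2");m=cv2.inRange(w.hsv,(5,120,60),(30,255,255))>0;m[290:]=0;m[:,:270]=0;m[:,380:]=0;P,_,_=w.pts(m);k=P[:,2]>.04;print(np.percentile(P,[1,99],0),P[k].min(0),P[k].max(0))
for U,W in((285,240),(270,240),(365,240),(375,240)):
    o,d=w.ray(U,W); dd=w.d[W,U]; print(U,W,dd,(o+d*dd).round(4))
print(w.px(np.array([w.T[:3,3]+[0,0,-.011],w.T[:3,3]])))
E
```

```text
390 460 0.6996 [ 0.5214 -0.2842  0.0744] [ 17  45 107]
385 440 0.6937 [ 0.5183 -0.2847  0.0862] [ 17  46 110]
390 475 0.7591 [ 0.5369 -0.2393  0.0344] [ 12 220 118]
355 480 0.7641 [ 0.5207 -0.2317  0.0289] [ 12 226 175]
345 455 0.76 [ 0.5158 -0.2287  0.0427] [ 12 226 139]
330 500 0.7612 [ 0.5068 -0.2348  0.0208] [ 12 227 145]
650 [ 0.48734519 -0.28195028 -0.00131998] [ 0.54442229 -0.15570444  0.06153451]
[[ 0.47019889 -0.27642829  0.00104249]
 [ 0.54181766 -0.22809957  0.04737244]] [ 0.4883533  -0.27722617  0.04000398] [ 0.54242321 -0.22659562  0.0711934 ]
285 240 0.17047219 [ 0.5173 -0.2301  0.0701]
270 240 0.16391532 [ 0.5178 -0.2227  0.0761]
365 240 0.16560736 [ 0.5312 -0.2696  0.0746]
375 240 0.16517155 [ 0.5329 -0.2744  0.075 ]
(array([322.12319647, 322.12905278]), array([227.50419769, 233.98946816]))
```

```bash
python3 - <<'E'
from h import *
for n,pp in(("w1",((228,236),(225,245),(415,236),(420,245),(195,320))),("w2",((278,238),(372,238),(268,260),(380,260)))):
    w=V(n)
    for U,W in pp:
        o,d=w.ray(U,W); P=o+d*w.d[W,U]; print(n,U,W,w.im[W,U],"tool",((P-w.T[:3,3])@w.T[:3,:3]).round(4))
E
python3 -c "
from h import *
a=V('s2').im[170:310,220:420]; cv2.imwrite('pics/c3.png',cv2.resize(a,(800,560),interpolation=cv2.INTER_CUBIC))"
```

```text
w1 228 236 [119 133 136] tool [ 0.0105 -0.0497 -0.028 ]
w1 225 245 [118 131 132] tool [ 0.0099 -0.0483 -0.0381]
w1 415 236 [119 133 134] tool [ 0.01    0.0493 -0.0271]
w1 420 245 [121 132 136] tool [ 0.0104  0.0483 -0.0393]
w1 195 320 [111 113 109] tool [ 0.0281 -0.0299 -0.1204]
w2 278 238 [229 241 243] tool [ 0.0101 -0.0231 -0.0298]
w2 372 238 [226 239 242] tool [ 0.0099  0.0261 -0.0294]
w2 268 260 [226 239 242] tool [ 0.0101 -0.0243 -0.0546]
w2 380 260 [227 239 242] tool [ 0.0098  0.026  -0.0542]
```

View pics/c3.png

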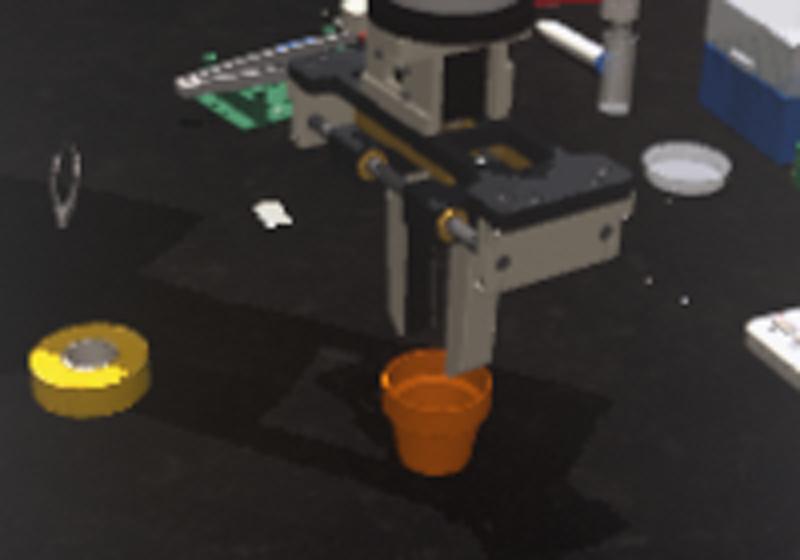

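The tips end at tool z of about -25 mm, above the rim. The side camera agrees, with finger points down to about z = 0.07. So the real fingers are shorter than stated, and I'll measure the tip accurately and use that value.

```bash
python3 - <<'E'
from h import *
for n in("w1","w2"):
    w=V(n); P,u,v=w.pts(w.d>0); Q=(P-w.T[:3,3])@w.T[:3,:3]
    for s in(-1,1):
        k=(Q[:,0]>-.012)&(Q[:,0]<.014)&(s*Q[:,1]>.015)&(s*Q[:,1]<.068)&(Q[:,2]<-.005)&(Q[:,2]>-.045); print(n,s,k.sum(),np.percentile(Q[k],[1,99],0).round(4).tolist(),Q[k][:,2].max().round(4))
v=V("s2"); P,u,w=v.pts(v.d>0); T=V("w2").T; Q=(P-T[:3,3])@T[:3,:3]
k=(abs(Q[:,0])<.02)&(abs(Q[:,1])>.01)&(abs(Q[:,1])<.045)&(Q[:,2]<-.01)&(Q[:,2]>-.05); print("side",k.sum(),np.percentile(Q[k],[1,99],0).round(4).tolist())
print(pose()[0][:3,3],row([.5155,-.2527,.010]))
E
```

```text
w1 -1 964 [[-0.0065, -0.0605, -0.0448], [0.0105, -0.0465, -0.0193]] -0.0183
w1 1 974 [[-0.0066, 0.0458, -0.0448], [0.0104, 0.0599, -0.0194]] -0.018
w2 -1 707 [[-0.0059, -0.0333, -0.0448], [0.0104, -0.0189, -0.0192]] -0.018
w2 1 702 [[-0.006, 0.0183, -0.0448], [0.0104, 0.0325, -0.019]] -0.0184
side 284 [[-0.0097, -0.0332, -0.0497], [0.0092, 0.0347, -0.0183]]
[ 0.51547875 -0.25126429  0.04279303] [-0.001, 0.0035, 0.082, -0.0, 0.0, -0.0]
```

```bash
python3 -m jog '[[-0.001,0.002,0,0,0,0,1],[-0.001,0.002,0,0,0,0,1],[-0.001,0.002,0,0,0,0,1],[-0.001,0.002,0,0,0,0,1],[-0.001,0.002,0.04,0,0,0,1],[-0.001,0.002,0.073,0,0,0,1],[-0.001,0.002,0.073,0,0,0,1],[-0.001,0.002,0.073,0,0,0,0.1]]' 10
python3 -m jog '[[0,0,0,0,0,0,0.0],[0,0,0,0,0,0,0],[0,0,0,0,0,0,0],[0,0,0,0,0,0,0]]' 10
```

```text
time: 4.05
position: [0.5153, -0.2521, 0.0133]
ee_rot: [-0.0, 0.989, 0.146, -0.0]
ft_force: [-0.2, -0.2, -1.1]
width: 0.935
grasp_force: 0.0
time: 4.55
position: [0.5155, -0.2523, 0.0139]
ee_rot: [0.0, 0.989, 0.146, 0.0]
ft_force: [0.2, -0.6, 0.7]
width: 0.57
grasp_force: 10.0
```

```bash
python3 -m jog '[[0,0,-0.1,0,0,0,-0.1],[0,0,-0.22,0,0,0,-0.1],[0.1,-0.113,-0.22,0,0,0,-0.1],[0.2,-0.227,-0.22,0,0,0,-0.1],[0.3,-0.341,-0.22,0,0,0,-0.1],[0.38,-0.432,-0.22,0,0,0,-0.1],[0.42,-0.477,-0.22,0,0,0,-0.1],[0.42,-0.477,-0.22,0,0,0,-0.1]]' 12
python3 -m jog '[[0,0,0,0,0,0,-0.1],[0,0,0,0,0,0,-0.1],[0,0,0,0,0,0,-0.1]]'
python3 - <<'E'
from h import *
from scipy.optimize import least_squares
snap("wrist","w4");v=V("w4")
P,u,w=v.pts(v.d>0); m=v.hsv[w,u]
Q=(P-v.T[:3,3])@v.T[:3,:3]
k=(m[:,1]>150)&(m[:,0]>4)&(m[:,0]<30)&(abs(Q[:,1])<.035)&(abs(Q[:,0])<.04)&(Q[:,2]>-.07); q=Q[k]; print("orange tool",k.sum(),np.percentile(q,[1,50,99],0).round(4).tolist())
kk=(P[:,2]>.04)&(P[:,2]<.05)&(np.hypot(P[:,0]-.625,P[:,1]+.012)<.04)&(m[:,1]<70); W=P[kk]; print("white rim",len(W),W.min(0),W.max(0))
S=snap("side","s4"); s=V("s4");P,u,w=s.pts(s.d>0);m=s.hsv[w,u]
k=(P[:,2]>.037)&(P[:,2]<.05)&(np.hypot(P[:,0]-.625,P[:,1]+.012)<.04)&(m[:,1]<70);print("side white",k.sum(),P[k].min(0),P[k].max(0))
k=(m[:,1]>150)&(m[:,0]>4)&(m[:,0]<20)&(P[:,2]>.05)&(np.hypot(P[:,0]-.625,P[:,1]+.012)<.07)
A=P[k];print("side orange",k.sum(),A.min(0),A.max(0));print(pose()[0][:3,3])
cv2.imwrite("pics/c4.png",np.vstack([v.im[:300],cv2.resize(s.im[140:240,265:425],(640,400))[:300]]))
E
```

```text
time: 5.55
position: [0.6211, -0.019, 0.1014]
ee_rot: [-0.0, 0.989, 0.148, -0.0]
ft_force: [-0.8, -0.9, -0.0]
width: 0.565
grasp_force: 12.0
time: 5.92
position: [0.6206, -0.022, 0.1017]
ee_rot: [0.0, 0.989, 0.146, -0.0]
ft_force: [-0.1, -0.9, -0.2]
width: 0.566
grasp_force: 12.0
orange tool 7702 [[-0.0251, -0.0252, -0.0329], [-0.0091, -0.0001, -0.0157], [0.0261, 0.025, 0.0109]]
white rim 453 [ 0.60479063 -0.03833538  0.04015227] [0.65325786 0.01501231 0.04782992]
side white 121 [ 0.59887887 -0.03966961  0.03705024] [0.65092597 0.01569234 0.04570967]
side orange 312 [ 0.59253351 -0.04932806  0.0879113 ] [0.63578393 0.00852119 0.13415091]
[ 0.62075557 -0.02166676  0.1017389 ]
```

View pics/c4.png

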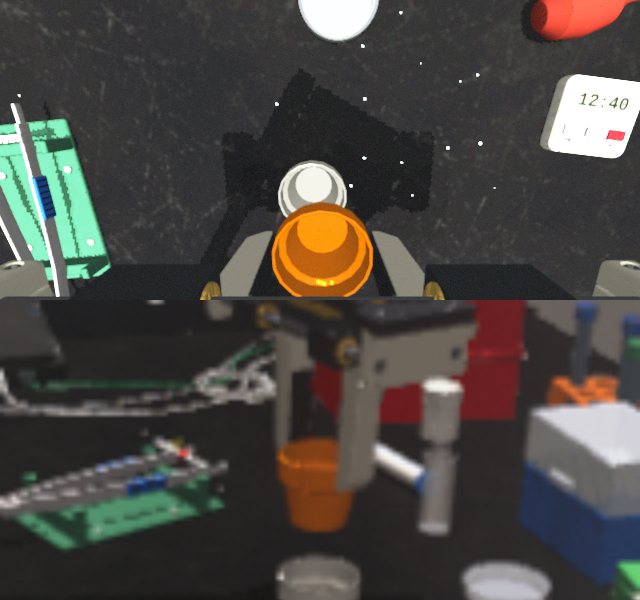

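Orange cup is held upright at (322,252) in the wrist view. The white cup is at (313,190), still about 10 mm ahead, so I'll align first and then descend.

```bash
python3 -m jog '[[0.0187,-0.02,0,0,0,0,-0.1],[0.0187,-0.02,0.05,0,0,0,-0.1],[0.0187,-0.02,0.075,0,0,0,-0.1],[0.0187,-0.02,0.075,0,0,0,-0.1],[0.0187,-0.02,0.075,0,0,0,-0.1]]'
python3 -c "
from h import *
p=pose()[0];print(row([.6255,-.0118,.029]),p[:3,3])"
```

```text
time: 6.65
position: [0.6261, -0.0111, 0.0721]
ee_rot: [0.0, 0.989, 0.146, 0.0]
ft_force: [-0.7, -0.4, -0.9]
width: 0.567
grasp_force: 12.0
[-0.0021, 0.0012, 0.1077, 0.0001, -0.0002, -0.0] [ 0.62614184 -0.01108236  0.07209966]
```

```bash
python3 -m jog '[[-0.002,0.001,0.03,0,0,0,-0.1],[-0.002,0.001,0.06,0,0,0,-0.1],[-0.002,0.001,0.085,0,0,0,-0.1],[-0.002,0.001,0.1,0,0,0,-0.1],[-0.002,0.001,0.108,0,0,0,-0.1],[-0.002,0.001,0.109,0,0,0,-0.1]]'
```

```text
time: 7.4
position: [0.6252, -0.0117, 0.028]
ee_rot: [-0.0, 0.989, 0.146, 0.0]
ft_force: [-0.3, 0.3, -0.7]
width: 0.565
grasp_force: 12.0
```

```bash
python3 -m jog '[[0,0,0.003,0,0,0,-0.1],[0,0,0.006,0,0,0,-0.1],[0,0,0.006,0,0,0,-0.1]]'
```

```text
time: 7.78
position: [0.626, -0.0117, 0.027]
ee_rot: [0.0, 0.989, 0.146, 0.001]
ft_force: [-0.3, -0.0, 4.8]
width: 0.564
grasp_force: 14.6
```

```bash
python3 -m jog '[[0,0,-0.003,0,0,0,0.25],[0,0,-0.003,0,0,0,0.6],[0,0,-0.003,0,0,0,1],[0,0,-0.003,0,0,0,1],[0,0,-0.15,0,0,0,1],[0,0,-0.3,0,0,0,1],[0,0,-0.3,0,0,0,1]]'
python3 - <<'E'
from h import *
for n in("side","wrist","scene"):
    snap(n,n+"5"); s=V(n+"5");P,u,w=s.pts(s.d>0);m=s.hsv[w,u]
    k=(m[:,1]>150)&(m[:,0]>4)&(m[:,0]<22)&(np.hypot(P[:,0]-.625,P[:,1]+.012)<.05);A=P[k]
    print(n,k.sum(),np.percentile(A,[1,99],0).round(4).tolist())
    r=A[A[:,2]>.054]
    X=np.c_[r[:,:2]-r[:,:2].mean(0),np.ones(len(r))]
    t=A[A[:,2]>.0585]; print(" rim bbox",t.min(0).round(4),t.max(0).round(4))
    k=(m[:,1]<70)&(P[:,2]>.003)&(P[:,2]<.07)&(np.hypot(P[:,0]-.625,P[:,1]+.012)<.035);A=P[k];print(" white",k.sum(),np.percentile(A,[1,99],0).round(4).tolist())
v=V("wrist5"); s=V("side5").im[140:240,265:425]
cv2.imwrite("pics/c5.png",np.vstack([v.im[:300],cv2.resize(s,(640,400))[100:]]));print(v.T[:3,3])
E
```

```text
time: 8.65
position: [0.6288, -0.0123, 0.1518]
ee_rot: [0.002, 0.989, 0.146, 0.005]
ft_force: [0.7, 0.8, 0.2]
width: 0.997
grasp_force: 0.0
side 219 [[0.5991, -0.0397, 0.0361], [0.6509, 0.0152, 0.0577]]Traceback (most recent call last):
  File "<stdin>", line 8, in <module>
    return umr_minimum(a, axis, None, out, keepdims, initial, where)
ValueError: zero-size array to reduction operation minimum which has no identity
```

```bash
python3 - <<'E'
from h import *
for n in("side","wrist","scene"):
    if n!="side": snap(n,n+"5")
    s=V(n+"5");P,u,w=s.pts(s.d>0);m=s.hsv[w,u]
    k=(m[:,1]>150)&(m[:,0]>4)&(m[:,0]<22)&(np.hypot(P[:,0]-.625,P[:,1]+.012)<.05);A=P[k]
    print(n,k.sum(),np.percentile(A,[0,1,99,100],0).round(4).tolist())
    t=A[A[:,2]>.054]; print(" rim bbox",len(t),t.min(0).round(4),t.max(0).round(4))
    k=(m[:,1]<70)&(P[:,2]>.003)&(P[:,2]<.07)&(np.hypot(P[:,0]-.625,P[:,1]+.012)<.035);A=P[k]
    if len(A):print(" white",k.sum(),np.percentile(A,[1,99],0).round(4).tolist())
v=V("wrist5"); s=V("side5").im[140:240,265:425]
cv2.imwrite("pics/c5.png",np.vstack([v.im[:300],cv2.resize(s,(640,400))[100:]]));print(v.T[:3,3])
E
```

```text
side 219 [[0.5982, -0.0408, 0.035], [0.5991, -0.0397, 0.0361], [0.6509, 0.0152, 0.0577], [0.6522, 0.0158, 0.0578]]
 rim bbox 55 [ 0.5982 -0.0408  0.0541] [0.6522 0.0158 0.0578]
 white 196 [[0.5993, -0.0392, 0.0036], [0.6473, -0.0065, 0.0421]]
wrist 7140 [[0.5773, -0.0489, -0.0006], [0.6014, -0.0468, 0.002], [0.6603, 0.0122, 0.284], [0.6613, 0.0153, 0.2847]]
 rim bbox 5052 [ 0.6008 -0.048   0.054 ] [0.6613 0.0153 0.2847]
 white 89 [[0.6312, -0.0305, 0.028], [0.6527, 0.0145, 0.0469]]
scene 228 [[0.5972, -0.0375, 0.0324], [0.5982, -0.0369, 0.0337], [0.6513, 0.0173, 0.0584], [0.6515, 0.0176, 0.0585]]
 rim bbox 51 [ 0.5978 -0.0375  0.0541] [0.6512 0.0176 0.0585]
 white 190 [[0.5977, -0.022, 0.0034], [0.6407, 0.0167, 0.0431]]
[ 0.62678463 -0.01199783  0.14851307]
```

View pics/c5.png

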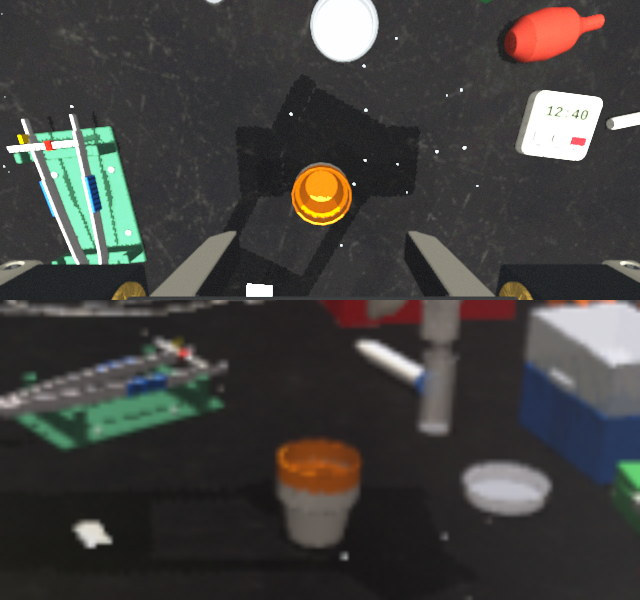

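The orange cup is nested upright in the white one, seen at (322,195) in the wrist view and (318,470) in the side crop. The tweezers show at the left, with the yellow pointer at (22,140), the red clip at (48,145), and the grips at (48,197) and (93,192).

```bash
cat >> h.py <<'E'
def tw(n):
    v=V(n);P,u,w=v.pts((v.d>0)&(v.d<.5));m=v.hsv[w,u].astype(int);out={}
    z=(P[:,2]>.015)&(P[:,2]<.2)
    for nm,h0,h1,s in(("blue",98,128,110),("yel",20,36,110),("red",-1,6,130)):
        k=z&(m[:,0]>=h0)&(m[:,0]<=h1)&(m[:,1]>s)&(m[:,2]>50)&(np.hypot(P[:,0]-.55,P[:,1]-.22)<.12)
        M=np.zeros(v.d.shape,np.uint8);M[w[k],u[k]]=1
        N,L,st,c=cv2.connectedComponentsWithStats(M)
        for i in range(1,N):
            if st[i,4]>8:
                q=P[k][L[w[k],u[k]]==i]; print(nm,st[i].tolist(),c[i].round(1),np.median(q,0).round(4),"zmax",q[:,2].max().round(4))
E
python3 - <<'E'
from h import *
tw("wrist5"); print(row([.54,.215,.16]))
E
```

```text
blue [85, 175, 17, 38, 289] [ 93.6 192.8] [0.5574 0.2011 0.0294] zmax 0.0354
yel [17, 134, 12, 9, 86] [ 23.1 138. ] [0.5948 0.2633 0.0369] zmax 0.0405
red [43, 141, 11, 10, 61] [ 47.9 145. ] [0.5955 0.2388 0.0399] zmax 0.0418
[-0.0378, -0.6032, -0.0376, -0.0002, 0.0004, -0.0]
```

```bash
python3 -m jog '[[-0.01,-0.1,-0.04,0,0,0,1],[-0.02,-0.25,-0.05,0,0,0,1],[-0.03,-0.4,-0.05,0,0,0,1],[-0.038,-0.52,-0.05,0,0,0,1],[-0.038,-0.58,-0.05,0,0,0,1],[-0.038,-0.603,-0.05,0,0,0,1],[-0.038,-0.603,-0.05,0,0,0,1],[-0.038,-0.603,-0.05,0,0,0,1]]'
python3 -m jog '[[0,0,0,0,0,0,1],[0,0,0,0,0,0,1]]'
python3 - <<'E'
from h import *
snap("wrist","w6");tw("w6");print(pose()[1]["qvel"].round(3))
E
```

```text
time: 9.8
position: [0.5409, 0.2136, 0.1651]
ee_rot: [0.0, 0.989, 0.146, -0.0]
ft_force: [-0.0, -0.6, -0.1]
width: 1.001
grasp_force: 0.0
time: 10.05
position: [0.541, 0.214, 0.1656]
ee_rot: [0.0, 0.989, 0.146, -0.0]
ft_force: [0.5, 0.4, -0.7]
width: 1.003
grasp_force: 0.0
blue [337, 155, 3, 36, 78] [338.3 171.8] [0.5586 0.2021 0.0341] zmax 0.0356
blue [293, 159, 8, 35, 89] [296.4 176.3] [0.5412 0.2411 0.034 ] zmax 0.036
yel [286, 115, 5, 9, 34] [287.9 118.6] [0.5936 0.2637 0.0389] zmax 0.0409
red [310, 120, 7, 10, 55] [312.6 124.9] [0.595  0.2396 0.04  ] zmax 0.0414
[ 0.004 -0.001  0.001  0.001 -0.001 -0.   ]
```

View pics/w6.png

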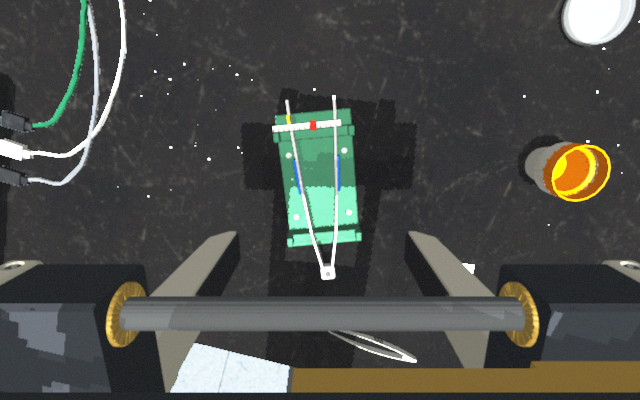

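The tweezers lie on the rest with tips at (288,102) and (334,98), bow at (327,272), grips at (296,176) and (338,172), pointer at (288,119) and clip at (312,125). Next is the axis from these, cross-checked with the earlier wrist view.

```bash
python3 - <<'E'
from h import *
a,b=V("wrist5"),V("w6")
for nm,ua,ub in(("yel",(23.1,138),(287.9,118.6)),("red",(47.9,145),(312.6,124.9)),("blueR",(93.6,192.8),(338.3,171.8))):
    p,e=two(a,ua,b,ub); print(nm,p.round(4),"gap",e.round(4))
t=b.plane(np.array([288,334.]),np.array([102,98.]),.034); bow=b.plane(np.array([327.5]),np.array([272.]),.034)[0]
print(t.round(4),np.linalg.norm(t[0]-t[1]),bow)
# arm top points: white pixels with z .03-.037
P,u,w=b.pts((b.d>0)&(b.d<.5)); m=b.hsv[w,u]
k=(P[:,2]>.029)&(P[:,2]<.037)&(m[:,1]<60)&(m[:,2]>90)&(abs(u-310)<50)&(w>90)&(w<285); q=P[k]
X=q[:,:2]; g=t.mean(0)[:2]; ax=g-bow[:2]; print("tip-bow az",np.degrees(np.arctan2(ax[1],ax[0])),np.linalg.norm(ax), np.median(q[:,2]))
L=[]
for s in(-.05,-.03,-.02,0,.02,.03):
    e=ax/np.linalg.norm(ax); n=np.array([-e[1],e[0]]); c=np.array([.5499,.2216]); d=(X-c)@np.c_[e,n]
    r=d[abs(d[:,0]-s)<.004]; l,ri=r[r[:,1]>0,1],r[r[:,1]<0,1]
    print(s,len(l),len(ri),np.median(l).round(4),np.median(ri).round(4),((np.median(l)+np.median(ri))/2).round(4))
print("bow along",((bow[:2]-c)@e).round(4),"tips",((g-c)@e).round(4),"yel",((np.array([.5936,.2637])-c)@np.c_[e,n]).round(4),"red",((np.array([.595,.2396])-c)@np.c_[e,n]).round(4))
E
```

```text
yel [0.5939 0.264  0.0357] gap 0.0008
red [0.5951 0.2397 0.0385] gap 0.0005
blueR [0.5568 0.2015 0.0284] gap 0.0001
[[0.6082 0.2679 0.034 ]
 [0.6242 0.2273 0.034 ]] 0.04368532640772715 [0.44739699 0.17968587 0.034     ]
tip-bow az 21.90979965010819 0.18196771329711073 0.03422004971539172
-0.05 26 23 0.0141 -0.0137 0.0002
-0.03 25 16 0.0161 -0.0159 0.0001
-0.02 24 20 0.0173 -0.0172 0.0001
0 23 22 0.0183 -0.0177 0.0003
0.02 27 27 0.0201 -0.0194 0.0004
0.03 22 24 0.0207 -0.0201 0.0003
bow along -0.1107 tips 0.0712 yel [0.0563 0.0228] red [ 0.0486 -0.0001]
```

```bash
python3 -c "
from h import *
a=np.radians(22.0);p=[.549,.2214]
print(row([*p,.06],a),row([*p,-.0055],a))"
```

```text
[0.0244, -0.0115, 0.2643, 0.0, -0.0001, -0.029] [0.0244, -0.0115, 0.428, 0.0, -0.0001, -0.029]
```

```bash
python3 -m jog '[[0.0244,-0.0115,0.1,0,0,-0.029,1],[0.0244,-0.0115,0.2,0,0,-0.029,1],[0.0244,-0.0115,0.26,0,0,-0.029,1],[0.0244,-0.0115,0.26,0,0,-0.029,1],[0.0244,-0.0115,0.26,0,0,-0.029,1]]'
python3 - <<'E'
from h import *
a=np.radians(22.0);T,o=pose();print(row([.549,.2214,-.0055],a))
n=np.array([-np.sin(a),np.cos(a)]);e=np.array([np.cos(a),np.sin(a)])
snap("side","s7");v=V("s7");P,u,w=v.pts(v.d>0);Q=(P-T[:3,3])@T[:3,:3]
k=(abs(Q[:,0])<.02)&(abs(Q[:,1])>.04)&(abs(Q[:,1])<.07)&(Q[:,2]>-.06)&(Q[:,2]<0);print(k.sum(),np.percentile(Q[k],[1,99],0).round(4).tolist())
E
```

```text
time: 10.72
position: [0.5496, 0.2221, 0.0628]
ee_rot: [-0.0, 0.982, 0.191, 0.001]
ft_force: [0.8, 0.6, 0.3]
width: 0.997
grasp_force: 0.0
[-0.0023, 0.0009, 0.1707, 0.0001, -0.0005, 0.0003]
188 [[-0.0105, -0.0614, -0.0593], [0.0103, 0.0645, -0.0178]]
```

```bash
python3 -m jog '[[-0.001,0.001,0.08,0,0,0,1],[-0.001,0.001,0.14,0,0,0,0.6],[-0.001,0.001,0.168,0,0,0,0.3],[-0.001,0.001,0.168,0,0,0,0.1],[-0.001,0.001,0.168,0,0,0,0.1],[-0.001,0.001,0.168,0,0,0,0],[-0.001,0.001,0.168,0,0,0,-0.1],[-0.001,0.001,0.168,0,0,0,-0.1]]' 15
python3 -m jog '[[0,0,0,0,0,0,-0.15],[0,0,0,0,0,0,-0.2],[0,0,0,0,0,0,-0.2],[0,0,0,0,0,0,-0.2]]' 15
python3 - <<'E'
from h import *
snap("wrist","w8");tw("w8")
E
```

```text
time: 11.78
position: [0.5493, 0.2216, -0.0047]
ee_rot: [0.0, 0.982, 0.191, 0.001]
ft_force: [0.1, -0.5, 4.3]
width: 0.453
grasp_force: 4.2
time: 12.28
position: [0.5494, 0.2216, -0.0047]
ee_rot: [0.0, 0.982, 0.191, 0.001]
ft_force: [-0.2, -0.6, 4.5]
width: 0.404
grasp_force: 5.5
blue [353, 225, 8, 72, 342] [356.6 261. ] [0.558  0.2062 0.0343] zmax 0.1112
blue [284, 226, 9, 71, 341] [287.5 261.8] [0.5443 0.2386 0.0343] zmax 0.1114
yel [281, 142, 8, 19, 146] [284.5 150.8] [0.5963 0.2584 0.0392] zmax 0.0412
yel [231, 282, 18, 65, 591] [238.2 314. ] [0.5704 0.2512 0.1162] zmax 0.1209
yel [395, 282, 19, 65, 619] [405.9 314.6] [0.5851 0.215  0.1169] zmax 0.1212
yel [231, 319, 1, 9, 9] [231. 323.] [0.5695 0.2516 0.1191] zmax 0.1201
yel [150, 361, 413, 32, 10593] [366.7 378.9] [0.5744 0.2196 0.1274] zmax 0.1328
red [304, 161, 14, 20, 244] [310.4 170.5] [0.5927 0.2447 0.0398] zmax 0.0416
```

View pics/w8.png

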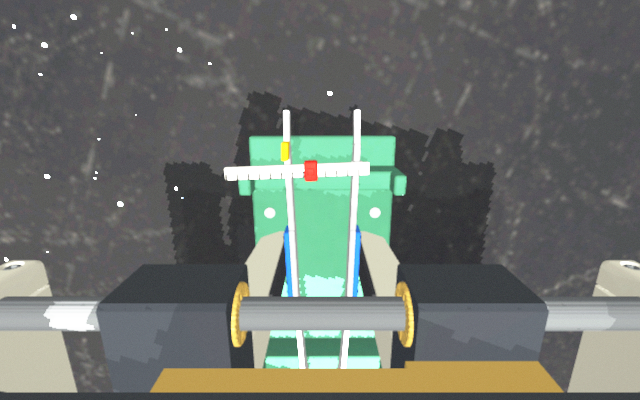

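The tweezers are pinched by both pads on the blue grips at (287,262) and (357,261), with the pointer at (284,151) and the clip at (310,170). The squeeze works, so I'll lift.

```bash
python3 -m jog '[[0,0,-0.02,0,0,0,-0.2],[0,0,-0.06,0,0,0,-0.2],[0,0,-0.12,0,0,0,-0.22],[0,0,-0.18,0,0,0,-0.24],[0,0,-0.24,0,0,0,-0.26],[0,0,-0.26,0,0,0,-0.28],[0,0,-0.26,0,0,0,-0.28],[0,0,-0.26,0,0,0,-0.28]]' 15
python3 - <<'E'
from h import *
snap("wrist","w9");v=V("w9");T=v.T
P,u,w=v.pts((v.d>0)&(v.d<.4));Q=(P-T[:3,3])@T[:3,:3];m=v.hsv[w,u].astype(int)
for nm,h0,h1 in(("blue",98,128),("yel",20,36),("red",-1,6)):
    k=(m[:,0]>=h0)&(m[:,0]<=h1)&(m[:,1]>120)&(w<250)&(abs(u-320)<70);q=Q[k];print(nm,k.sum(),np.median(q,0).round(4),u[k].mean(),w[k].mean())
print(row([.5555,-.0396,.10],np.radians(22)),T[:3,3])
E
```

```text
time: 13.32
position: [0.5477, 0.2213, 0.0975]
ee_rot: [0.0, 0.982, 0.191, -0.001]
ft_force: [0.0, -1.2, -1.2]
width: 0.363
grasp_force: 4.5
blue 217 [ 0.0132 -0.0144 -0.0385] 321.741935483871 239.04608294930875
yel 144 [ 0.0574 -0.0139 -0.044 ] 290.40972222222223 150.89583333333334
red 254 [ 0.0483 -0.0079 -0.0446] 304.3503937007874 171.748031496063
[-0.2267, 0.6119, -0.0065, -0.0001, 0.0007, 0.0003] [0.54767714 0.2213075  0.09746564]
```

```bash
python3 -m jog '[[-0.02,0.05,0,0,0,0,-0.28],[-0.06,0.16,0,0,0,0,-0.3],[-0.11,0.3,0,0,0,0,-0.3],[-0.16,0.43,0,0,0,0,-0.32],[-0.2,0.54,0,0,0,0,-0.32],[-0.22,0.6,0,0,0,0,-0.33],[-0.227,0.612,0,0,0,0,-0.34],[-0.227,0.612,0,0,0,0,-0.34]]' 15
python3 -m jog '[[0,0,0,0,0,0,-0.345],[0,0,0,0,0,0,-0.345],[0,0,0,0,0,0,-0.345],[0,0,0,0,0,0,-0.345]]' 15
cat > m.py <<'E'
from h import *
import sys
n=sys.argv[1]; snap("wrist",n);v=V(n);T=v.T
P,u,w=v.pts((v.d>0)&(v.d<.4));Q=(P-T[:3,3])@T[:3,:3];m=v.hsv[w,u].astype(int)
for nm,h0,h1 in(("yel",20,36),("red",-1,6)):
    k=(m[:,0]>=h0)&(m[:,0]<=h1)&(m[:,1]>120)&(w<205)&(abs(u-320)<60)&(P[:,2]>.08)&(Q[:,0]>.03);q=Q[k];print(nm,k.sum(),np.median(q,0).round(4),np.percentile(q,[2,98],0).round(4)[:,:2].tolist(),u[k].mean().round(2),w[k].mean().round(2))
k=(abs(Q[:,0]-.065)<.006)&(Q[:,2]<-.02)&(Q[:,2]>-.06)&(m[:,1]<80)&(abs(Q[:,1])<.03);q=Q[k]
for s in(-1,1):
    r=q[s*q[:,1]>0]; print("arm",s,np.median(r,0).round(4),len(r)); 
k=(P[:,2]>.05)&(P[:,2]<.064)&(m[:,0]<24)&(m[:,1]>120);q=P[k];print("cup rim",k.sum(),q.min(0).round(4),q.max(0).round(4))
c=(q.min(0)+q.max(0))/2;print("cup tool",((c-T[:3,3])@T[:3,:3]).round(4)); print(T[:3,3],pose()[1]["width"])
E
python3 m.py w10
```

```text
time: 14.38
position: [0.5556, -0.0397, 0.0981]
ee_rot: [-0.0, 0.982, 0.191, -0.0]
ft_force: [-0.3, 0.7, -1.2]
width: 0.33
grasp_force: 5.4
time: 14.88
position: [0.5562, -0.0391, 0.0985]
ee_rot: [0.0, 0.981, 0.192, 0.0]
ft_force: [0.1, -0.5, -1.3]
width: 0.333
grasp_force: 5.5
yel 145 [ 0.0574 -0.0117 -0.0439] [[0.0535, -0.0132], [0.0611, -0.0103]] 295.38 150.79
red 262 [ 0.0482 -0.0099 -0.0445] [[0.0435, -0.0129], [0.0523, -0.0072]] 299.56 172.07
arm -1 [ 0.0656 -0.0114 -0.0354] 154
arm 1 [ 0.0649  0.0106 -0.0355] 169
cup rim 698 [ 0.5992 -0.038   0.05  ] [0.6527 0.015  0.0598]
cup tool [0.075  0.0006 0.0436]
[ 0.55624999 -0.03906703  0.09848413] 0.32913754058048245
```

View pics/w10.png

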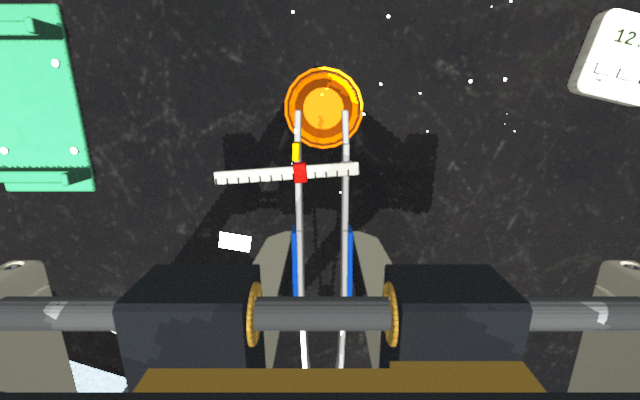

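The tweezers are over the nest. The tips at (298,112) and (346,112) straddle the cup centre at (323,107), and the pointer at (295,151) is just short of the clip at (300,172). I'll trim the gap, centre, and lower.

```bash
python3 -m jog '[[-0.0035,0.0025,0.02,0,0,0,-0.355],[-0.0035,0.0025,0.045,0,0,0,-0.362],[-0.0035,0.0025,0.06,0,0,0,-0.362],[-0.0035,0.0025,0.065,0,0,0,-0.362],[-0.0035,0.0025,0.065,0,0,0,-0.362],[-0.0035,0.0025,0.065,0,0,0,-0.362]]' 15
python3 m.py w11
python3 - <<'E'
from h import *
T=V("w11").T
for n in("side","scene"):
    snap(n,n+"11");v=V(n+"11");P,u,w=v.pts(v.d>0);m=v.hsv[w,u];Q=(P-T[:3,3])@T[:3,:3]
    k=(P[:,2]>.085)&(Q[:,0]>.056)&(Q[:,0]<.09)&(abs(Q[:,1])<.03)&(m[:,1]<90)
    q=Q[k]; print(n,k.sum(),q.min(0).round(4),q.max(0).round(4)) if k.sum() else print(n,0)
    if k.sum(): print(" z world",P[k][:,2].min(),P[k][:,2].max())
    k=(m[:,1]>150)&(m[:,0]>4)&(m[:,0]<22)&(P[:,2]>.03)&(P[:,2]<.07)&(np.hypot(P[:,0]-.625,P[:,1]+.012)<.05);q=Q[k];print(" cup",q.min(0).round(4),q.max(0).round(4))
a=V("scene11").im[150:250,245:365];b=V("side11").im[150:250,290:410]
cv2.imwrite("pics/c11.png",cv2.resize(np.hstack([a,b]),(800,333),interpolation=cv2.INTER_CUBIC))
E
```

```text
time: 15.68
position: [0.5556, -0.041, 0.0727]
ee_rot: [0.0, 0.982, 0.191, 0.0]
ft_force: [0.3, -0.2, -0.9]
width: 0.317
grasp_force: 5.8
yel 147 [ 0.0574 -0.0113 -0.0438] [[0.0534, -0.0128], [0.0611, -0.0098]] 296.77 150.73
red 264 [ 0.0481 -0.0106 -0.0445] [[0.0435, -0.0135], [0.0521, -0.008]] 298.08 172.16
arm -1 [ 0.0659 -0.0106 -0.0353] 142
arm 1 [ 0.0652  0.0098 -0.0355] 170
cup rim 797 [ 0.5991 -0.0381  0.05  ] [0.6528 0.0152 0.0597]
cup tool [ 0.0763 -0.0009  0.0179]
[ 0.55556768 -0.04100838  0.07272155] 0.3195961262829174
side 23 [ 0.0568 -0.0135 -0.0348] [ 0.0768  0.0134 -0.0266]
 z world 0.09938385857644416 0.10753417776453561
 cup [ 0.0481 -0.0295  0.0146] [0.1025 0.0272 0.0374]
scene 84 [ 0.056  -0.0297 -0.4166] [ 0.0745  0.0105 -0.0284]
 z world 0.10109962424731722 0.4893282560104416
 cup [ 0.0482 -0.0303  0.0148] [0.1016 0.0269 0.0405]
```

View pics/c11.png

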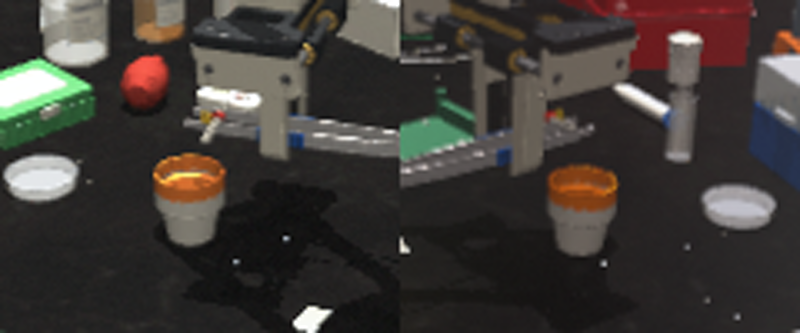

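Scene (left) and side (right) crops show the tweezers level above the nested cups (at (190,180) and (582,185)) with clear space over the rim. I'll do a last sub-mm trim and check level.

```bash
python3 -m jog '[[0.001,-0.002,0,0,0,0,-0.362],[0.001,-0.002,0,0,0,0,-0.362],[0.001,-0.002,0,0,0,0,-0.362],[0.001,-0.002,0,0,0,0,-0.362],[0.001,-0.002,0,0,0,0,-0.362]]' 15
python3 m.py w12
python3 - <<'E'
from h import *
v=V("w12");T=v.T;P,u,w=v.pts((v.d>0)&(v.d<.3));Q=(P-T[:3,3])@T[:3,:3];m=v.hsv[w,u]
for s in(-1,1):
    k=(Q[:,0]>.012)&(Q[:,0]<.074)&(abs(Q[:,0]-.051)>.013)&(s*Q[:,1]>.005)&(s*Q[:,1]<.02)&(abs(Q[:,2]+.0365)<.005)&(m[:,1]<60)
    q=Q[k];print(s,k.sum(),"pitch",np.polyfit(q[:,0],q[:,2],1).round(4),q[:,0].min(),q[:,0].max(),"yline",np.polyfit(q[:,0],q[:,1],1).round(4))
M=(v.hsv[...,1]<50)&(v.hsv[...,2]>130); pts=[]
k=(abs(Q[:,2]+.0405)<.0045)&(Q[:,0]>.04)&(Q[:,0]<.056)&(Q[:,1]<-.016)&(m[:,1]<60);q=Q[k];print("bar tilt",k.sum(),np.polyfit(q[:,1],q[:,0],1).round(4))
print(pose()[1]["qvel"].round(3))
E
```

```text
time: 16.45
position: [0.5554, -0.0401, 0.0724]
ee_rot: [-0.0, 0.982, 0.191, -0.0]
ft_force: [0.1, 1.1, -0.3]
width: 0.325
grasp_force: 5.8
yel 150 [ 0.0574 -0.0113 -0.0439] [[0.0535, -0.0128], [0.0612, -0.0097]] 296.74 150.69
red 267 [ 0.0481 -0.0106 -0.0446] [[0.0436, -0.0135], [0.0522, -0.008]] 298.07 172.26
arm -1 [ 0.0659 -0.0106 -0.0353] 141
arm 1 [ 0.065   0.0097 -0.0354] 167
cup rim 845 [ 0.5992 -0.0382  0.05  ] [0.6526 0.0151 0.0597]
cup tool [0.0761 0.     0.0176]
[ 0.55535131 -0.04007835  0.07244521] 0.32024392220435227
-1 491 pitch [ 0.0486 -0.0386] 0.012074635181739917 0.07385511525260399 yline [ 0.01   -0.0113]
1 496 pitch [ 0.049  -0.0387] 0.01200705016862146 0.07384448768690012 yline [-0.0103  0.0105]
bar tilt 1006 [0.0741 0.0488]
[ 0.001 -0.    -0.    -0.    -0.001  0.001]
```

```bash
python3 - <<'E'
from h import *
for n in("w6","w8","w9","w10","w12"):
  v=V(n);T=v.T;P,u,w=v.pts((v.d>0)&(v.d<.3));Q=(P-T[:3,3])@T[:3,:3];m=v.hsv[w,u]
  lo,hi=(.012,.074); z0=-.0365 if n!="w6" else .131
  for s in(-1,1):
    k=(Q[:,0]>lo)&(Q[:,0]<hi)&(abs(Q[:,0]-.051)>.013)&(abs(Q[:,1])<.026)&(s*Q[:,1]>.005)&(abs(Q[:,2]-z0)<.007)&(m[:,1]<60)
    q=Q[k]
    if len(q)>20: print(n,s,k.sum(),np.polyfit(q[:,0],q[:,2],1).round(4), "tool z", T[:3,2].round(4))
v=V("side11");T=V("w12").T;P,u,w=v.pts(v.d>0);Q=(P-T[:3,3])@T[:3,:3];m=v.hsv[w,u]
k=(Q[:,0]>-.12)&(Q[:,0]<.08)&(abs(Q[:,1])<.02)&(Q[:,2]>-.05)&(Q[:,2]<-.015)&(m[:,1]<110)&((abs(Q[:,0])>.022))
q=Q[k]
for x in np.arange(-.12,.08,.02):
    r=q[(q[:,0]>=x)&(q[:,0]<x+.02)]
    if len(r): print(x.round(2),len(r),np.percentile(r[:,2],[2,50,98]).round(4))
E
```

```text
w8 -1 544 [ 0.0477 -0.0381] tool z [ 2.1e-03  3.0e-04 -1.0e+00]
w8 1 541 [ 0.0507 -0.0385] tool z [ 2.1e-03  3.0e-04 -1.0e+00]
w9 -1 525 [ 0.0406 -0.0381] tool z [-1.8e-03 -4.0e-04 -1.0e+00]
w9 1 516 [ 0.0542 -0.0389] tool z [-1.8e-03 -4.0e-04 -1.0e+00]
w10 -1 507 [ 0.0415 -0.0382] tool z [ 1.e-04 -0.e+00 -1.e+00]
w10 1 492 [ 0.0461 -0.0384] tool z [ 1.e-04 -0.e+00 -1.e+00]
w12 -1 504 [ 0.0442 -0.0383] tool z [-0.  0. -1.]
w12 1 497 [ 0.049  -0.0386] tool z [-0.  0. -1.]
-0.12 57 [-0.0396 -0.0363 -0.0284]
-0.1 54 [-0.0391 -0.0347 -0.0275]
-0.08 65 [-0.0383 -0.0338 -0.0274]
-0.06 64 [-0.0387 -0.0337 -0.0276]
-0.04 55 [-0.0388 -0.0334 -0.0274]
0.02 19 [-0.0374 -0.0323 -0.0288]
0.04 59 [-0.0417 -0.0339 -0.0269]
0.06 15 [-0.0347 -0.0331 -0.0296]
```

The apparent wrist-view pitch was the same while the tweezers lay flat on the rest (w8), so it is a camera bias. The side view shows them level. The pointer is within about 0.1 mm of the clip.

```bash
python3 -c "
from plant import env
print(env.sign_off())"
```

```text
the job is handed in; nothing more can be done
None
```

The job is handed in, though sign-off returned no verdict: the orange cup is nested upright in the white one, and the tweezers are held level about 3.5 cm above the rim, tips centred to about 1 mm and the pointer within about 0.1 mm of the red clip by my camera measurements.

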